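# Show the black-capped vial to the inspection camera

## Task

The samples in the dark vial box are kept from light: swing its hinged lid well open and draw the black-capped vial straight up out of its hole, leaving the two white-capped vials in theirs. Hold it up to the inspection camera so that the heel of the glass can be checked for undissolved solid: the centre of the vial's bottom on the lens axis, 100 mm in front of the lens face, the vial leaning 30 degrees from upright, bottom towards the lens and cap away from it. Finish there, still gripping the vial and keeping it motionless in the air; do not touch the camera or its stand, and do not push the other glassware and tools about.

Things in the scene. Friction and masses are not known exactly. Their poses are not given: they have to be found in the camera images.
- vial_box: fixed light-grey plastic tray 74 mm (x) by 130 mm (y), walls 30 mm high, holding a beech insert with two rows of four vial holes; under the closed lid. Origin: centre of its underside, on the table; z up, its front faces its own -x (roughly towards the robot). Insert top is 28 mm above the origin; the holes are 16 mm deep, their floor 12 mm above the origin, clearance 0.5 to 2 mm round a vial
- lid (a joint): hinge of the box's near-black hood-shaped lid, rad: 0 closed, grows as the front rises and swings back, stop at 1.9. The hinge is stiff: the lid stays at any angle it is left at (about 0.1 N m to turn it). Closed, the hood is 74 by 130 mm and its top is 71 mm above the table
- lid_hinge (a point): middle of the lid's hinge line at the far (+x) upper rim of the tray, 31 mm above the table; the line runs along its y axis. The frame turns with the lid
- lid_grip (a point): point in the blue pull grip on the lid near its front edge, 14 mm over the lid's top, 64 mm in front of and 54 mm above the hinge when closed; the frame turns with the lid (z out of the lid's top, y along the hinge). The grip is 12 (x) by 32 (y) mm, 24 mm high. Pinch it from above across its 32 mm; it can pivot between the pads as the lid turns
- vial_black: the sample vial with a BLACK screw cap: clear glass, 17 mm diameter, 52 mm tall, 11 to 21 g; the cap (16.5 mm diameter) is its top 12 mm. Origin: centre of the bottom; z along the vial, from bottom to cap. It stands in one of the holes, its top 36 mm over the insert, with no neighbour in the holes beside it in line along the box's x or y
- vial_white_a: a vial like it with a WHITE cap, in another hole; origin at the centre of its bottom, z towards the cap. Stays there
- vial_white_b: a second white-capped vial, likewise. Stays there
- camera_stand: fixed stand of the inspection camera: dark base plate 125 by 120 mm, an 18 mm column to 310 mm height. Origin: on the column's axis, at the table; the camera looks along its own -x, roughly towards the robot
- lens (a point): centre of the lens's front face, in the middle of the white ring light (66 mm diameter); the lens looks level along this frame's -x. The height of the camera on its column differs from start to start (lens 160 to 240 mm above the table)
- focus (a point): the point on the lens axis 100 mm in front of the lens face where the centre of the vial's bottom belongs; this frame's z axis is the direction the vial's axis (bottom to cap) must take: 30 degrees from vertical, leaning away from the lens
- orange_beaker: small glass beaker with orange content, 41 by 46 mm, 59 mm tall; origin under its centre. Bystander
- petri: flat lidded petri dish, 66 mm diameter, 15 mm high; origin under its centre. Bystander
- stopper: red-brown rubber stopper, 27 mm wide, 26 mm high; origin under its centre. Bystander
- flask: conical flask with pink content, 83 mm wide, 106 mm tall; origin under its centre. Bystander
- tweezers: steel forceps lying flat, 126 mm long along their y, 19 mm wide, 9 mm high. Bystander

How it is judged (in metres and radians):
On the way, in this order (a step that is already met when the one before it is completed fails the run):
1. the lid has been swung open, at least 70 degrees (value of joint lid above 1.22 rad), for 0.2 s.
2. the black-capped vial is gripped and lifted clear of the box (contact force between the fingers and vial_black above 0.5 N and height (world z) of vial_black above 0.05 m), for 0.2 s.
At the end, for the whole second after the job is handed in: the fingers alone hold the black-capped vial still, its bottom centre within 15 mm of the point on the lens axis 100 mm before the lens face, its axis within 0.2 rad of the 30 degree lean away from the lens, cap up; both white-capped vials stand in their holes (distance between vial_black and focus below 0.015 m and angle between the z axis of vial_black and the z axis of focus, either way round below 0.2 rad and angle between vial_black's own z axis and vertical below 0.9 rad and height (world z) of vial_black above 0.12 m and contact force between the fingers and vial_black above 0.5 N and linear speed of vial_black below 0.02 m/s and angular speed of vial_black below 0.2 rad/s and z of each of vial_white_a, vial_white_b in the frame of vial_box below 0.018 m and angle between each of vial_white_a, vial_white_b's own z axis and vertical below 0.25 rad); the arm keeps its last pose, push and grip.
It fails at once if the camera or its stand is touched (contact force between camera_stand and anything else above 1 N).
It fails at once if a white-capped vial is taken out of its hole (distance of any of vial_white_a, vial_white_b from where it was at the start of the episode above 0.015 m).
It fails at once if a bystander is pushed or knocked more than 20 mm (distance of any of orange_beaker, petri, stopper, flask, tweezers from where it was at the start of the episode above 0.02 m).
It also fails if it takes over 58 s, if anything falls off the work surface, if the arm or the gripper's body presses on something with over 40 N, if the wrist force passes 120 N, or if a joint passes its speed limit or range.

## Robot

A 6-joint arm with a two-finger parallel gripper is mounted at the origin on the work surface; the furniture and walls round the work are solid. World frame = base frame: x ahead of the robot, y to its left, z up, the work surface at z = 0. Lengths are in m, angles in degrees, forces in N, time in s.
With the tool pointing down it reaches from about 0.275 to 0.725 m from the base axis. Payload 5.6 kg.
Tool frame: the origin (TCP) lies on the centre line of the jaws, within the pads' length; the fingertips stand 19 mm ahead of it and the grasp point (between the pads) is the TCP (manip.finger_overhang is the distance from the TCP to the fingertips, in m); y points along the fingers, z is the direction in which the jaws open and shut, and the axes are right-handed (so a half turn about y gives the same grasp; the last joint's range is limited). The gripper opens to 85 mm and grips with 20 to 120 N. Pads are 22 mm wide; open, the fingers measure 114 mm over their backs; the gripper's body (76 mm by 85 mm) begins 54 mm behind the grasp point. The pads swing forward as they close: fully open they stand 13 mm farther back than shut.
Start: joints at [79.561, 14.616, 6.199, 0, -81.583, -16.306], TCP at [0.247, 0.491, 0.25] pointing down, gripper open.
Joint ranges: [-168.99, 168.99], [-69.2, 112.95], [-62.41, 85.93], [-164.36, 98.24], [-168.68, -3.75], [-174.98, 174.98]. Speed limits (degrees/s): [147.25, 147.25, 180, 180, 180, 180].

## Interface

Orientations are given as a 3x3 rotation matrix whose columns are the frame's x, y, z axes.
In Python, from workcell import manip, get_image, camera_params, hand_in, silhouettes, place_of gives the robot as it stands. The module is installed in compiled form; this text tells all that it offers.
- The arm moves only by the shell command python3 -m crank 'ROWS' [OPENING] [FORCE]. ROWS is JSON, a list of rows, each a list of 2 entries, a list of its own where there are three numbers: the shift along the tool's x, y, z in m, then the turn about the tool's y in degrees. A call has exactly 8 rows; each row shifts and turns the commanded pose from where the row before left it, along the tool's axes as they then stand; what a row does not reach is not made up. A row lasts 1/10 s, in which the tool goes at most 50 mm and 8.59 degrees, less where a joint would pass 70% of its speed; a pose out of reach is approached as far as the arm can. A call with a gripper value outside its range is refused whole. OPENING is the closure, from -1 (fully open) to 1 (shut), so that 0 is half open, set as the call begins (- or left out, the last holds). The fingers move at their own pace and stop on an object; FORCE is the grip in N (left out, the last holds). Time passes only in rows, so rows that do not move let the fingers close, or fill a call up. It gives the time, the measured TCP pose, the force and the opening at its end, in the units of the state.
- manip.get_obs(): the state, without advancing time (a new reading comes with each control period).
- get_image(name): name is "side" or "top" or "wrist"; returns (picture, depth): 400x640x3 uint8, red, green, blue; 400x640 float32, m along the optical axis (not along the pixel's ray), 0 where there is no reading.
- camera_params(name): a dict with "intrinsics" (3x3 intrinsics, pixels), "extrinsics" (4x4, takes a point from world to camera coordinates). Camera axes: x right, y down, z forward; pixel columns grow to the right and rows downward; lengths in m; the calibration is good to about 2 mm. A picture is of the moment at which its call begins: read the wrist's pose just before it. camera_params takes no time and is no camera call; for the wrist camera it gives the pose at the moment of the call.
- hand_in(): hands the job in, once; it reports no verdict.
Trained networks look in the newest picture that a camera, given by its name, has taken for a name from the list of things; names that differ only in an ending like _2 or _b are one class to them, and where a whole thing is asked for, a point or a joint stands for the part that bears it (a point fixed in the world has none). Each returns a list of dicts, best first, with "score" (0 to 1); they miss things now and then, are a little off and sometimes report something else, mostly with a low value. They report only what shows in the picture. A call takes as long as a camera call.
- silhouettes(camera, query): "region" (400x640 bool, what is visible of it).
- place_of(camera, query): "position" ([x, y, z] in m, in world coordinates, good to about 4 mm: a listed point, or the origin of a listed thing).
The state is a dict: "time_s": time; "joint_pos": joint angles; "joint_vel": joint speeds; "joint_efforts": joint torques, N m; "tcp_pos": TCP position; "tcp_rot": TCP orientation; "wrist_force": force on the tool from outside, world axes, zero at the start; "torque": the same for the moment, N m; "opening": opening from 0.0 (shut) to 1.0 (fully open).
Only numpy, scipy, OpenCV 4.12 (cv2) and the standard library are available. Lean on these libraries where they do the work, as an engineer would, in place of code of your own. Each camera call takes 0.05 s, during which the arm holds its last target. There are 200 camera calls.

## Working session

There is one attempt and no reset: what is moved stays moved. The work goes in short steps, Python scripts to look and compute and a shell command to move; the robot and the scene stay as the last step left them, time stands still between calls to the robot, and variables do not carry over. Pictures are saved under pics/ and viewed, about 8 in all and at most 12, crops included, and the job is handed in when it is done.

```bash
mkdir -p pics; ls; python3 - <<'E'
from workcell import *
import cv2, numpy as np
o=manip.get_obs(); print({k:np.round(v,3).tolist() for k,v in o.items()})
a=[get_image(n)[0] for n in("top","side","wrist")]
cv2.imwrite("pics/a.png",cv2.resize(np.vstack(a[:2]),None,fx=.75,fy=.75)[:,:,::-1])
cv2.imwrite("pics/w.png",a[2][:,:,::-1])
for c in("top","side"):
  print(c,camera_params(c)["extrinsics"].round(3).tolist(),camera_params(c)["intrinsics"].round(1).tolist())
  for q in("vial_box","lid_hinge","lid_grip","camera_stand","lens","orange_beaker","petri","stopper","flask","tweezers"):
    print(c,q,[(np.round(d["position"],4).tolist(),round(d["score"],2)) for d in place_of(c,q)[:2]])
E
```

```text
pics
{'time_s': 0.0, 'joint_pos': [79.561, 14.653, 6.131, -0.026, -81.583, -16.306], 'joint_vel': [0.159, -0.108, -0.091, 0.09, 0.049, 0.007], 'joint_efforts': [0.0, -38.663, 23.794, 5.365, -0.006, 0.0], 'tcp_pos': [0.247, 0.491, 0.249], 'tcp_rot': [[-0.893, -0.001, -0.45], [0.45, -0.002, -0.893], [-0.0, -1.0, 0.002]], 'wrist_force': [0.675, 0.997, 0.9], 'torque': [0.017, -0.011, -0.01], 'opening': 0.998}
top [[0.016, -1.0, 0.003, 0.1], [-0.997, -0.016, -0.073, 0.576], [0.073, -0.002, -0.997, 1.653], [0.0, 0.0, 0.0, 1.0]] [[483.6, 0.0, 316.5], [0.0, 483.6, 209.2], [0.0, 0.0, 1.0]]
top vial_box [([0.5037, -0.1779, 0.0018], 0.66)]
top lid_hinge [([0.5369, -0.1986, 0.0293], 0.72)]
top lid_grip [([0.4822, -0.1602, 0.0858], 0.64)]
top camera_stand [([0.7351, 0.1926, 0.0035], 0.68)]
top lens [([0.6426, 0.1421, 0.2129], 0.86)]
top orange_beaker [([0.4114, 0.3326, 0.0026], 0.57)]
top petri [([0.4188, 0.0276, 0.0012], 0.85), ([0.5368, -0.1972, 0.03], 0.68)]
top stopper [([0.6236, 0.0334, 0.0006], 0.59)]
top flask [([0.4977, 0.4319, 0.0033], 0.92)]
top tweezers [([0.7039, -0.1331, 0.0006], 0.49)]
side [[0.981, -0.193, -0.024, -0.527], [-0.133, -0.577, -0.806, 0.238], [0.142, 0.794, -0.591, 0.862], [0.0, 0.0, 0.0, 1.0]] [[362.3, 0.0, 320.9], [0.0, 362.3, 197.4], [0.0, 0.0, 1.0]]
side vial_box [([0.5062, -0.1807, 0.0007], 0.92)]
side lid_hinge [([0.5387, -0.1999, 0.0305], 0.61), ([0.7334, 0.1987, -0.0032], 0.4)]
side lid_grip [([0.4817, -0.1605, 0.0831], 0.65)]
side camera_stand [([0.7319, 0.1982, -0.0026], 0.88)]
side lens [([0.6413, 0.1399, 0.216], 0.89), ([0.7334, 0.1992, -0.0033], 0.22)]
side orange_beaker [([0.4126, 0.3372, 0.002], 0.67), ([0.5372, -0.2004, 0.0335], 0.38)]
side petri [([0.4266, 0.027, 0.0022], 0.86)]
side stopper [([0.6256, 0.0286, -0.0007], 0.47)]
side flask [([0.4961, 0.4332, 0.0013], 0.94)]
side tweezers [([0.7044, -0.1317, 0.0007], 0.61)]
```

View pics/a.png

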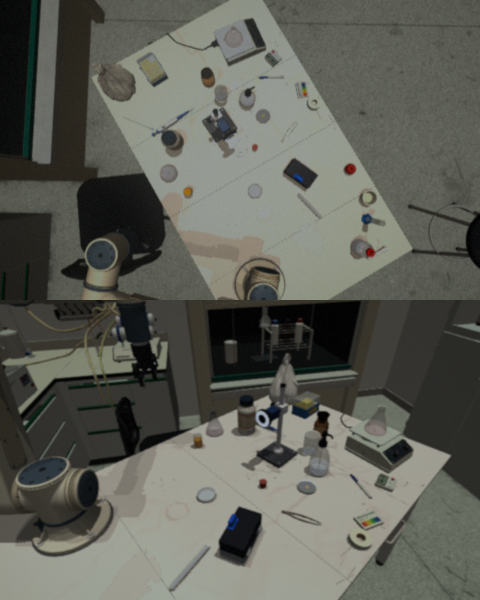

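The top view (top half) shows the box with its blue grip near (300,172), the inspection camera near (220,125), the petri dish at (255,190) and the forceps at (290,132). The side view agrees, and the positions from both views match to about 4 mm. Next I'll get the box and camera yaw.

```bash
cat > h.py <<'E'
from workcell import *
import numpy as np, cv2
def cloud(cam, mask=None):
    p=camera_params(cam); im,d=get_image(cam); K=p["intrinsics"]; T=np.linalg.inv(p["extrinsics"])
    v,u=np.mgrid[:400,:640]; P=np.stack([(u-K[0,2])/K[0,0]*d,(v-K[1,2])/K[1,1]*d,d],-1)
    return im,d,P@T[:3,:3].T+T[:3,3]
def rect(P):
    return cv2.minAreaRect((P[:,:2]*1000).astype(np.float32))
def places(cam,*qs):
    for q in qs: print(cam,q,[(np.round(d["position"],4).tolist(),round(d["score"],2)) for d in place_of(cam,q)[:3]])
def go(target,yaw=None):
    "total tool shift (tool axes now) and turn needed; yaw=world angle of tool z, deg"
    o=manip.get_obs(); R=np.array(o["tcp_rot"]); t=np.array(o["tcp_pos"])
    y=np.degrees(np.arctan2(R[1,2],R[0,2]))
    print("t",round(o["time_s"],2),"tcp",t.round(4),"yawz",round(y,2),"j",np.round(o["joint_pos"],0),"open",round(o["opening"],3),"F",np.round(o["wrist_force"],1))
    print(" shift(mm, present axes)",(R.T@(np.array(target)-t)*1000).round(1), "turn", None if yaw is None else round(-((yaw-y+180)%360-180),2))
E
python3 - <<'E'
from h import *
for c in("top","side"):
  im,d,P=cloud(c)
  for q,lo,hi in(("lid_hinge",.062,.078),("vial_box",.0,.078),("camera_stand",.004,.03)):
    s=silhouettes(c,q)
    if not s: continue
    m=s[0]["region"]&(d>0); X=P[m]; k=(X[:,2]>lo)&(X[:,2]<hi); 
    print(c,q,m.sum(),k.sum(),X[k].mean(0).round(4) if k.sum() else "", rect(X[k]) if k.sum()>5 else "")
go([.45,-.14,.27],-124)
E
```

```text
top lid_hinge 967 793 [ 0.5035 -0.1782  0.0707] ((502.5517272949219, -177.91294860839844), (130.30760192871094, 74.93280792236328), 54.54766082763672)
top vial_box 1018 935 [ 0.5029 -0.1745  0.0641] ((503.2791442871094, -185.4873504638672), (145.93475341796875, 88.92757415771484), 55.12355041503906)
top camera_stand 1355 708 [0.7181 0.1984 0.014 ] ((725.1168823242188, 195.7608184814453), (125.71621704101562, 120.22401428222656), 34.57124710083008)
side lid_hinge 2540 1893 [ 0.5016 -0.1862  0.0707] ((503.267578125, -178.034912109375), (131.9755096435547, 74.63058471679688), 55.1124267578125)
side vial_box 3010 2874 [ 0.4988 -0.1976  0.0578] ((505.50927734375, -164.80487060546875), (171.9774932861328, 109.6259765625), 66.7579574584961)
side camera_stand 2245 949 [0.7197 0.1827 0.0138] ((817.3988037109375, 344.4283447265625), (509.928466796875, 149.39865112304688), 58.11742401123047)
t 1.55 tcp [0.2475 0.4912 0.2503] yawz -116.75 j [ 80.  15.   6.  -0. -82. -16.] open 1.003 F [ 0.1 -0.  -0. ]
 shift(mm, present axes) [-464.9  -19.7  472.5] turn 7.25
```

View pics/w.png

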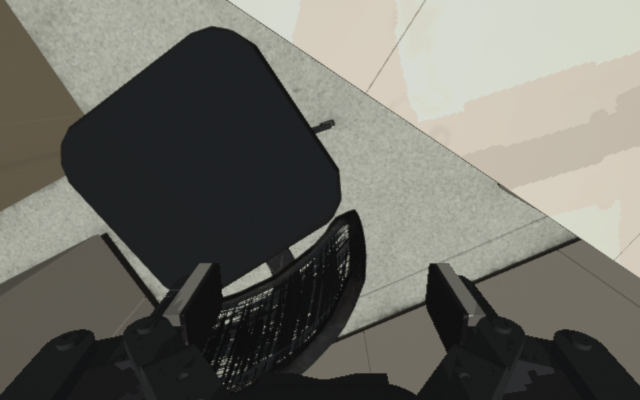

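The wrist view shows only a chair on the floor and the fingers at (200,300) and (450,300). The lid measures 130x75 mm at z 0.071 with its centre at (0.503,-0.178), so it matches the text; the box yaw is about -35.2°. Moving to the box.

```bash
python3 -m crank '[[[-0.029,-0.0012,0.0295],0],[[-0.029,-0.0012,0.0295],0],[[-0.029,-0.0012,0.0295],0],[[-0.029,-0.0012,0.0295],0],[[-0.029,-0.0012,0.0295],0],[[-0.029,-0.0012,0.0295],0],[[-0.029,-0.0012,0.0295],0],[[-0.029,-0.0012,0.0295],0]]' 
python3 -m crank '[[[-0.029,-0.0012,0.0295],0],[[-0.029,-0.0012,0.0295],0],[[-0.029,-0.0012,0.0295],0],[[-0.029,-0.0012,0.0295],0],[[-0.029,-0.0012,0.0295],0],[[-0.029,-0.0012,0.0295],0],[[-0.029,-0.0012,0.0295],4.2],[[-0.029,-0.0012,0.0295],4.2]]'
python3 -m crank '[[[0,0,0],0],[[0,0,0],0],[[0,0,0],0],[[0,0,0],0],[[0,0,0],0],[[0,0,0],0],[[0,0,0],0],[[0,0,0],0]]' -0.2
python3 - <<'E'
from h import *
im,d,P=cloud("wrist"); cv2.imwrite("pics/w2.png",im[:,:,::-1])
places("wrist","lid_grip","lid_hinge","lens","camera_stand")
b=(im[...,2].astype(int)>im[...,0]+60)&(P[...,2]>.05)&(P[...,2]<.12)
X=P[b]; print(b.sum(),X.mean(0),X[:,2].max(),rect(X[X[:,2]>.088]))
k=(P[...,2]>.064)&(P[...,2]<.078)&(P[...,0]<.62); print(rect(P[k]))
go([.481,-.1625,.13],-125.2)
E
```

```text
time_s: 2.35
tcp_pos: [0.3486, 0.1744, 0.2602]
tcp_rot: [[-0.893, 0.001, -0.45], [0.45, 0.001, -0.893], [-0.0, -1.0, -0.001]]
wrist_force: [0.9, -0.4, -0.2]
opening: 0.997
time_s: 3.15
tcp_pos: [0.4469, -0.1418, 0.2696]
tcp_rot: [[-0.816, 0.0, -0.578], [0.578, 0.0, -0.816], [-0.0, -1.0, -0.0]]
wrist_force: [0.6, 0.7, 0.4]
opening: 0.998
time_s: 3.95
tcp_pos: [0.4465, -0.1398, 0.2695]
tcp_rot: [[-0.818, 0.0, -0.575], [0.575, -0.0, -0.818], [-0.0, -1.0, -0.0]]
wrist_force: [-0.4, -0.3, 0.3]
opening: 0.6
wrist lid_grip [([0.4825, -0.1641, 0.0897], 0.85)]
wrist lid_hinge [([0.5369, -0.1958, 0.0337], 0.98)]
wrist lens []
wrist camera_stand []
1025 [ 0.48427184 -0.16225882  0.08562093] 0.09754457255499127 ((482.8158874511719, -160.87289428710938), (31.309406280517578, 12.29326057434082), 55.4329948425293)
((504.2760009765625, -176.05813598632812), (130.38815307617188, 72.94819641113281), 54.8292236328125)
t 4.2 tcp [ 0.4465 -0.14    0.2695] yawz -125.15 j [  2.   5.  -3.   0. -82.  53.] open 0.602 F [ 0.8 -0.6  0.2]
 shift(mm, present axes) [-41.2 139.5  -1.5] turn 0.05
```

```bash
python3 -m crank '[[[-0.0207,0.0,-0.0014],0],[[-0.0207,0.02,-0.0014],0],[[0,0.03,0],0],[[0,0.03,0],0],[[0,0.03,0],0],[[0,0.03,0],0],[[0,0.0295,0],0],[[0,0,0],0]]' 
python3 -m crank '[[[0,0,0],0],[[0,0,0],0],[[0,0,0],0],[[0,0,0],0],[[0,0,0],0],[[0,0,0],0],[[0,0,0],0],[[0,0,0],0]]' 1 25
python3 - <<'E'
from h import *
go([.482,-.1615,.1])
# arc about hinge, P at 64 front/58 up
for a in range(0,101,10):
  t=np.radians(a); c,s=np.cos(t),np.sin(t); f,u=64*c-58*s,58*c+64*s
  print(a,"tool x",round(f-64,1),"y",round(58-u,1))
E
```

```text
time_s: 5.0
tcp_pos: [0.4791, -0.1611, 0.0963]
tcp_rot: [[-0.817, -0.008, -0.576], [0.576, 0.001, -0.817], [0.007, -1.0, 0.004]]
wrist_force: [-0.9, 0.7, -0.3]
opening: 0.601
time_s: 5.8
tcp_pos: [0.4831, -0.1614, 0.1015]
tcp_rot: [[-0.818, 0.003, -0.575], [0.575, -0.0, -0.818], [-0.003, -1.0, -0.002]]
wrist_force: [-1.7, 3.8, 6.7]
opening: 0.36
t 5.8 tcp [ 0.4831 -0.1614  0.1015] yawz -125.12 j [ -1.  16. -15.   0. -59.  56.] open 0.36 F [-1.7  3.8  6.7]
 shift(mm, present axes) [0.9 1.5 0.7] turn None
0 tool x 0.0 y 0.0
10 tool x -11.0 y -10.2
20 tool x -23.7 y -18.4
30 tool x -37.6 y -24.2
40 tool x -52.3 y -27.6
50 tool x -67.3 y -28.3
60 tool x -82.2 y -26.4
70 tool x -96.6 y -22.0
80 tool x -110.0 y -15.1
90 tool x -122.0 y -6.0
100 tool x -132.2 y 5.0
```

```bash
python3 -m crank '[[[-0.0055,-0.0051,0],0],[[-0.0055,-0.0051,0],0],[[-0.00635,-0.0041,0],0],[[-0.00635,-0.0041,0],0],[[-0.007,-0.0029,0],0],[[-0.007,-0.0029,0],0],[[-0.00735,-0.0017,0],0],[[-0.00735,-0.0017,0],0]]'
python3 -m crank '[[[-0.0075,-0.0004,0],0],[[-0.0075,-0.0004,0],0],[[-0.00745,0.00095,0],0],[[-0.00745,0.00095,0],0],[[-0.0072,0.0022,0],0],[[-0.0072,0.0022,0],0],[[-0.0067,0.0034,0],0],[[-0.0067,0.0034,0],0]]'
python3 - <<'E'
from h import *
for c in("side","top"):
  im,d,P=cloud(c); places(c,"lid_grip","vial_black","vial_white_a")
  if c=="side": cv2.imwrite("pics/s2.png",cv2.resize(im[280:400,230:420],None,fx=4,fy=4)[:,:,::-1])
go([.4,-.1,.1])
E
```

```text
time_s: 6.6
tcp_pos: [0.5244, -0.1905, 0.1273]
tcp_rot: [[-0.818, -0.001, -0.576], [0.576, 0.003, -0.818], [0.003, -1.0, -0.001]]
wrist_force: [-0.5, 5.0, -1.3]
opening: 0.361
time_s: 7.4
tcp_pos: [0.5741, -0.2254, 0.117]
tcp_rot: [[-0.818, 0.005, -0.575], [0.575, -0.001, -0.818], [-0.005, -1.0, -0.002]]
wrist_force: [3.3, 3.8, 5.8]
opening: 0.361
side lid_grip [([0.5627, -0.2156, 0.1054], 0.64)]
side vial_black [([0.4953, -0.216, 0.012], 0.46)]
side vial_white_a [([0.4844, -0.1784, 0.0095], 0.7), ([0.5168, -0.1352, 0.011], 0.48)]
top lid_grip [([0.5623, -0.2174, 0.1111], 0.81)]
top vial_black [([0.4898, -0.2208, 0.0141], 0.39)]
top vial_white_a []
t 7.8 tcp [ 0.5742 -0.2254  0.117 ] yawz -125.11 j [ -7.  26.   3.   0. -67.  62.] open 0.363 F [4.4 1.8 5.6]
 shift(mm, present axes) [214.7  15.8  -2.3] turn None
```

View pics/s2.png

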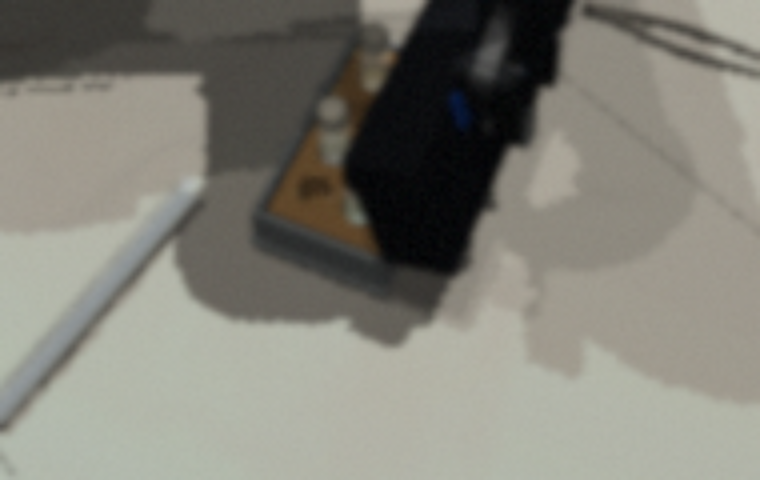

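The side crop shows the lid nearly upright, two white caps at (375,45) and (330,110), and the third vial partly behind the lid at (355,210). The grip position puts the lid at about 73°, so I'll swing it further, then release and rise.

```bash
python3 -m crank '[[[-0.006,0.0045,0],0],[[-0.006,0.0045,0],0],[[-0.0051,0.0055,0],0],[[-0.0051,0.0055,0],0],[[-0.004,0.006,0],0],[[-0.004,0.006,0],0],[[0,0,0],0],[[0,0,0],0]]'
python3 -m crank '[[[0,0,0],0],[[0,0,0],0],[[0,0,0],0],[[0,0,0],0],[[0,-0.02,0],0],[[0,-0.05,0],0],[[0,-0.05,0],0],[[0,-0.05,0],0]]' -0.3
python3 -m crank '[[[0.03,0,0],0],[[0.03,0,0],0],[[0.03,0,0],0],[[0.03,0,0],0],[[0.02,0,0],0],[[0.01,0,0],0],[[0,0,0],0],[[0,0,0],0]]' 
python3 - <<'E'
from h import *
for c in("side","top","wrist"):
  im,d,P=cloud(c); places(c,"lid_grip","vial_black","vial_white_a")
  if c=="wrist":
    cv2.imwrite("pics/w3.png",im[:,:,::-1])
    for q in("vial_black","vial_white_a"):
      for s in silhouettes(c,q)[:3]:
        m=s["region"]&(d>0);X=P[m];k=X[:,2]>.058; v,u=np.nonzero(m)
        print(q,round(s["score"],2),m.sum(),u.mean(),v.mean(),X[:,2].max(),np.median(X[k],0).round(4),rect(X[k])[:2] if k.sum()>5 else"",im[m].mean(0).round())
go([.49,-.218,.1],-125.2)
E
```

```text
time_s: 8.6
tcp_pos: [0.6007, -0.244, 0.086]
tcp_rot: [[-0.818, 0.009, -0.575], [0.575, -0.004, -0.818], [-0.01, -1.0, -0.002]]
wrist_force: [7.9, -1.1, 5.6]
opening: 0.364
time_s: 9.4
tcp_pos: [0.596, -0.2423, 0.255]
tcp_rot: [[-0.818, -0.001, -0.576], [0.576, -0.0, -0.818], [0.001, -1.0, 0.001]]
wrist_force: [1.0, 0.0, 0.5]
opening: 0.649
time_s: 10.2
tcp_pos: [0.4744, -0.1562, 0.2533]
tcp_rot: [[-0.818, 0.0, -0.576], [0.576, -0.0, -0.818], [-0.0, -1.0, 0.0]]
wrist_force: [-0.2, -0.8, -0.9]
opening: 0.649
side lid_grip [([0.5903, -0.2354, 0.0837], 0.64)]
side vial_black []
side vial_white_a [([0.5169, -0.1375, 0.0111], 0.7), ([0.4858, -0.1812, 0.0086], 0.47)]
top lid_grip [([0.5866, -0.236, 0.0855], 0.69)]
top vial_black [([0.6442, 0.1403, 0.2125], 0.23)]
top vial_white_a []
wrist lid_grip []
wrist vial_black [([0.4928, -0.2198, 0.0088], 0.87)]
wrist vial_white_a [([0.5136, -0.1352, 0.0129], 0.67)]
vial_black 0.55 364 366.5824175824176 117.70604395604396 0.0660863814749526 [ 0.4926 -0.2166  0.064 ] ((491.9201965332031, -216.60009765625), (15.727286338806152, 14.760669708251953)) [60. 56. 48.]
vial_white_a 0.96 382 280.1544502617801 146.2565445026178 0.06588763168894118 [ 0.5165 -0.136   0.0638] ((516.3200073242188, -135.88726806640625), (14.351201057434082, 15.721800804138184)) [143. 139. 124.]
vial_white_a 0.59 373 336.1930294906166 145.71045576407508 0.06607085257641154 [ 0.4864 -0.1792  0.0639] ((486.20098876953125, -178.99221801757812), (15.561089515686035, 14.98759651184082)) [145. 142. 126.]
vial_white_a 0.23 22978 322.16768213073374 80.08795369483855 0.10609625002777812 [ 0.5643 -0.2194  0.1001] ((553.4151000976562, -209.08602905273438), (134.8638916015625, 87.5595474243164)) [74. 66. 55.]
t 10.9 tcp [ 0.4741 -0.1559  0.2533] yawz -125.14 j [ -0.   9.  -1.   0. -80.  55.] open 0.65 F [-0.2 -1.4  0.2]
 shift(mm, present axes) [-48.7 153.3  41.6] turn 0.06
```

View pics/w3.png

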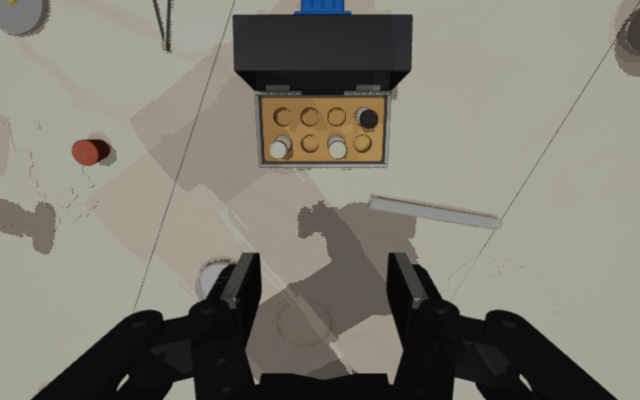

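The wrist view shows the lid swung back (about 100° from the grip position). The black cap is at (368,118) in the rear right hole, the white caps are at (280,147) and (336,146), and the neighbouring holes are empty. The black vial is at (0.492,-0.217), and this agrees with the hole grid. The tool always points down, so I'll pivot the vial 30° between the pads by pressing it against the top edge of the fixed tray wall. First comes the grasp and a straight lift.

```bash
python3 -m crank '[[[-0.0166,0.02,0.0132],0],[[-0.0166,0.03,0.0132],0],[[-0.0166,0.03,0.0133],0],[[0,0.03,0],0],[[0,0.03,0],0],[[0,0,0],0],[[0,0,0],0],[[0,0,0],0]]' 0.1 20
python3 - <<'E'
from h import *
im,d,P=cloud("wrist"); cv2.imwrite("pics/w4.png",im[150:,100:540,::-1])
places("wrist","vial_black")
go([.492,-.217,.06],-125.2)
E
```

```text
time_s: 11.7
tcp_pos: [0.4933, -0.2174, 0.1154]
tcp_rot: [[-0.818, 0.003, -0.575], [0.575, -0.001, -0.818], [-0.004, -1.0, -0.001]]
wrist_force: [0.3, 0.0, 0.1]
opening: 0.448
wrist vial_black [([0.4969, -0.2193, 0.0097], 0.65), ([0.7031, -0.1305, 0.0002], 0.39)]
t 11.8 tcp [ 0.4931 -0.2172  0.1152] yawz -125.12 j [ -7.  18. -10.   0. -62.  62.] open 0.449 F [-0.  -0.1 -0.1]
 shift(mm, present axes) [ 1.2 55.2  0.5] turn 0.08
```

View pics/w4.png

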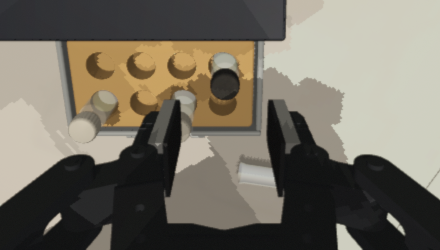

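The black cap at (225,80) in the crop is centred between the pads (170 to 275). Lowering, gripping and lifting.

```bash
python3 -m crank '[[[0.0005,0.02,0.0002],0],[[0.0005,0.02,0.0002],0],[[0,0.015,0],0],[[0,0,0],0],[[0,0,0],0],[[0,0,0],0],[[0,0,0],0],[[0,0,0],0]]' 0.1 20
python3 -m crank '[[[0,0,0],0],[[0,0,0],0],[[0,0,0],0],[[0,0,0],0],[[0,0,0],0],[[0,0,0],0],[[0,0,0],0],[[0,0,0],0]]' 1 20
python3 -m crank '[[[0,-0.008,0],0],[[0,-0.015,0],0],[[0,-0.02,0],0],[[0,-0.02,0],0],[[0,-0.02,0],0],[[0,-0.017,0],0],[[0,0,0],0],[[0,0,0],0]]'
python3 - <<'E'
from h import *
im,d,P=cloud("wrist"); cv2.imwrite("pics/w5.png",im[150:,100:540,::-1])
places("wrist","vial_black","vial_white_a")
# tilt station: vial 8 mm outside the -y' wall: box coords (0,-78)
c=np.array([.5035,-.1775]);ex=np.array([.817,-.576]);ey=np.array([.576,.817])
p=c-.080*ey; print(p); go([*p,.16],145)
E
```

```text
time_s: 12.6
tcp_pos: [0.4913, -0.2169, 0.059]
tcp_rot: [[-0.818, 0.001, -0.576], [0.576, -0.0, -0.818], [-0.001, -1.0, -0.001]]
wrist_force: [0.0, -0.1, 0.7]
opening: 0.453
time_s: 13.4
tcp_pos: [0.4911, -0.2169, 0.0585]
tcp_rot: [[-0.818, 0.001, -0.576], [0.576, -0.0, -0.818], [-0.001, -1.0, -0.0]]
wrist_force: [-0.0, 0.3, 4.0]
opening: 0.187
time_s: 14.2
tcp_pos: [0.4906, -0.2166, 0.1581]
tcp_rot: [[-0.818, -0.0, -0.576], [0.576, 0.001, -0.818], [0.0, -1.0, -0.0]]
wrist_force: [-0.3, -0.4, -0.3]
opening: 0.186
wrist vial_black [([0.4925, -0.221, 0.11], 0.57)]
wrist vial_white_a [([0.5153, -0.1349, 0.0104], 0.85), ([0.4892, -0.1777, 0.013], 0.71)]
[ 0.45742 -0.24286]
t 14.35 tcp [ 0.4902 -0.2166  0.1572] yawz -125.16 j [ -7.  16.  -6.  -0. -68.  62.] open 0.183 F [-0.4 -0.8 -0.8]
 shift(mm, present axes) [11.7 -2.8 40.3] turn 89.84
```

View pics/w5.png

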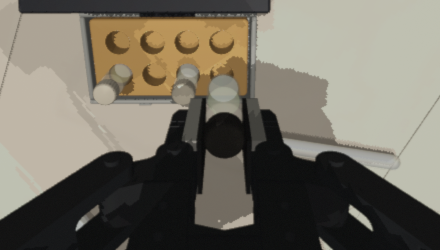

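The vial is held and clear of the hole, its bottom at about z 0.11, and both white vials are still in place. Next: shift outside the tray's right wall, turn 90° and lower.

```bash
python3 -m crank '[[[0.006,0,0.02],0],[[0.006,0,0.02],0],[[0,0,0],8.5],[[0,0,0],8.5],[[0,0,0],8.5],[[0,0,0],8.5],[[0,0,0],8.5],[[0,0,0],8.5]]'
python3 -m crank '[[[0,0,0],8.5],[[0,0,0],8.5],[[0,0,0],8.5],[[0,0,0],8.5],[[0,0,0],4.8],[[0,0,0],0],[[0,0.03,0],0],[[0,0.03,0],0]]'
python3 -m crank '[[[0,0.02,0],0],[[0,0.011,0],0],[[0,0,0],0],[[0,0,0],0],[[0,0,0],0],[[0,0,0],0],[[0,0,0],0],[[0,0,0],0]]'
python3 - <<'E'
from h import *
for c in ("side","wrist"):
  im,d,P=cloud(c); cv2.imwrite(f"pics/{c}6.png",cv2.resize(im[300:400,230:390],None,fx=4,fy=4)[:,:,::-1] if c=="side" else im[:,:,::-1])
  places(c,"vial_black")
go([.45742,-.24286,.0665],145)
E
```

```text
time_s: 15.15
tcp_pos: [0.457, -0.2429, 0.1576]
tcp_rot: [[-0.061, -0.001, -0.998], [0.998, 0.0, -0.061], [0.0, -1.0, 0.001]]
wrist_force: [-0.3, -0.8, 0.5]
opening: 0.185
time_s: 15.95
tcp_pos: [0.4581, -0.2429, 0.098]
tcp_rot: [[0.571, 0.002, -0.821], [0.821, -0.0, 0.571], [0.001, -1.0, -0.002]]
wrist_force: [0.4, 0.0, -0.3]
opening: 0.187
time_s: 16.75
tcp_pos: [0.4582, -0.2427, 0.0677]
tcp_rot: [[0.573, 0.001, -0.82], [0.82, -0.0, 0.573], [0.0, -1.0, -0.001]]
wrist_force: [0.2, 0.1, -0.1]
opening: 0.186
side vial_black [([0.4601, -0.2418, 0.0203], 0.59), ([0.6264, 0.0299, -0.0002], 0.43)]
wrist vial_black [([0.459, -0.2439, 0.0196], 0.67)]
t 16.95 tcp [ 0.458  -0.2426  0.0673] yawz 145.06 j [-11.  19. -16.  -0. -55. -24.] open 0.184 F [ 0.1 -0.4  0.3]
 shift(mm, present axes) [-0.6  0.8  0.4] turn 0.06
```

View pics/side6.png

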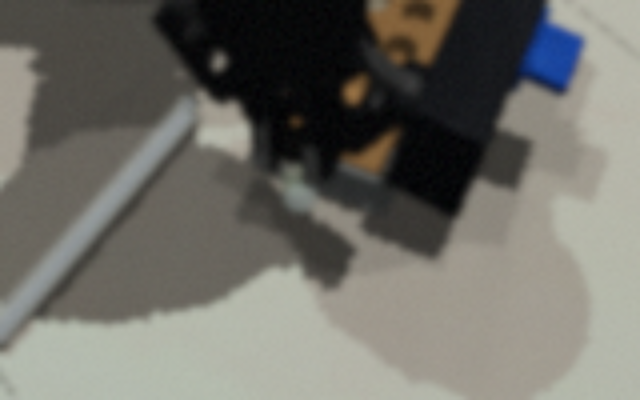

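The vial's foot at (297,193) is just outside the tray's right wall, clear of the rod at left. Pressing towards the tray to pivot it.

```bash
python3 -m crank '[[[0.003,0,0],0],[[0.003,0,0],0],[[0.003,0,0],0],[[0.003,0,0],0],[[0.003,0,0],0],[[0.003,0,0],0],[[0.002,-0.0005,0],0],[[0,0,0],0]]'
cat > tilt.py <<'E'
from h import *
import sys
# glass+cap axis from depth points between the pads, seen by the side camera and the wrist camera
def axis(lo=-.075,hi=.02):
  o=manip.get_obs();R=np.array(o["tcp_rot"]);t=np.array(o["tcp_pos"])
  for c in sys.argv[1:]:
    im,d,P=cloud(c); s=silhouettes(c,"vial_black")
    places(c,"vial_black")
    for q in s[:2]:
      m=q["region"]&(d>0); L=(P[m]-t)@R
      k=(np.linalg.norm(L,axis=1)<.08); L=L[k]*1000
      if len(L)<20: continue
      # direction in tool x-y plane
      pc=np.linalg.svd(L-L.mean(0),full_matrices=False)
      a=pc[2][0]; a*=np.sign(a[1]); print(c,round(q["score"],2),len(L),"mean",L.mean(0).round(1),"dir",a.round(2),"tilt x/y deg",round(np.degrees(np.arctan2(a[0],a[1])),1),"sv",(pc[1]/np.sqrt(len(L))).round(1))
    cv2.imwrite(f"pics/{c}_t.png",im[:,:,::-1])
  go(t)
axis()
E
python3 tilt.py side wrist
```

```text
time_s: 17.75
tcp_pos: [0.4692, -0.2265, 0.0678]
tcp_rot: [[0.572, -0.001, -0.82], [0.82, -0.001, 0.572], [-0.001, -1.0, 0.0]]
wrist_force: [-1.6, -5.0, 0.8]
opening: 0.185
side vial_black [([0.464, -0.235, 0.0204], 0.53)]
side 0.72 223 mean [-12.2  17.4   1.2] dir [-0.11  0.99  0.06] tilt x/y deg -6.5 sv [20.1  7.7  4.3]
wrist vial_black [([0.4618, -0.235, 0.0203], 0.79)]
wrist 0.91 3466 mean [-9.7  9.4  1.1] dir [-0.36  0.93 -0.  ] tilt x/y deg -20.8 sv [15.8  4.3  3. ]
t 18.05 tcp [ 0.4692 -0.2265  0.0678] yawz 145.05 j [ -9.  19. -16.   0. -55. -26.] open 0.184 F [-2.7 -4.7  1. ]
 shift(mm, present axes) [-0. -0. -0.] turn None
```

View pics/wrist_t.png

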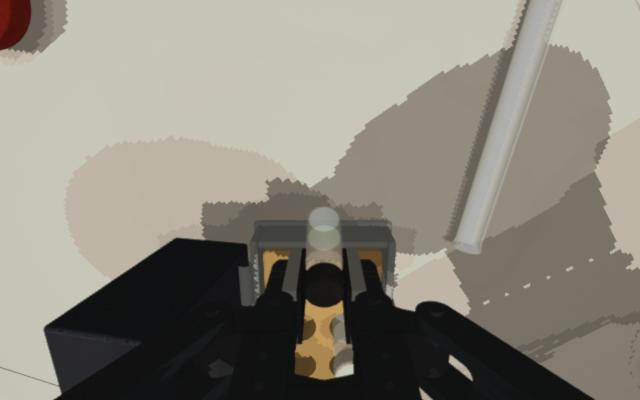

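The wrist view shows the vial pivoting in the pads: cap at (325,285), foot at (323,217), tilt so far about 14 to 20°. I'll push a bit further.

```bash
python3 -m crank '[[[0.002,0,0],0],[[0.002,0,0],0],[[0.002,0,0],0],[[0.001,0,0],0],[[0,0,0],0],[[0,0,0],0],[[0,0,0],0],[[0,0,0],0]]'
python3 tilt.py wrist side
```

```text
time_s: 18.85
tcp_pos: [0.4733, -0.2204, 0.0676]
tcp_rot: [[0.573, -0.0, -0.82], [0.82, 0.0, 0.573], [0.0, -1.0, 0.0]]
wrist_force: [-1.6, -4.0, -1.6]
opening: 0.188
wrist vial_black [([0.4601, -0.2378, 0.0245], 0.88)]
wrist 0.59 3901 mean [-13.   10.3   1. ] dir [-0.47  0.88 -0.01] tilt x/y deg -27.8 sv [16.   4.4  3.7]
side vial_black [([0.4626, -0.2391, 0.0269], 0.46)]
side 0.59 169 mean [-17.6  14.5  -0.6] dir [-0.43  0.9  -0.05] tilt x/y deg -25.5 sv [14.8  4.   2. ]
t 19.15 tcp [ 0.4733 -0.2204  0.0677] yawz 145.05 j [ -8.  19. -16.  -0. -55. -27.] open 0.186 F [-2.8 -3.4 -0.9]
 shift(mm, present axes) [-0.   0.   0.1] turn None
```

```bash
python3 -m crank '[[[0.001,0,0],0],[[0.001,0,0],0],[[0,0,0],0],[[0,0,0],0],[[-0.005,0,0],0],[[-0.01,-0.005,0],0],[[0,-0.02,0],0],[[0,-0.02,0],0]]'
python3 -m crank '[[[0,-0.04,0],0],[[0,-0.05,0],0],[[0,-0.04,0],0],[[0,-0.02,0],0],[[0,0,0],0],[[0,0,0],0],[[0,0,0],0],[[0,0,0],0]]' - 50
python3 tilt.py wrist side top
python3 - <<'E'
from h import *
for c in("top","side"):
  im,d,P=cloud(c); places(c,"lens","camera_stand","focus")
  s=silhouettes(c,"lens")[0]["region"]&(d>0); X=P[s]; w=im[s].min(1)>150; print(c,s.sum(),X.mean(0).round(4),w.sum())
  if c=="side":
    o=camera_params(c); 
    cv2.imwrite("pics/s7.png",np.hstack([cv2.resize(im[100:300,200:480],None,fx=2.8,fy=2.8)])[:,:,::-1])
E
```

```text
time_s: 19.95
tcp_pos: [0.466, -0.2315, 0.1136]
tcp_rot: [[0.573, 0.001, -0.819], [0.819, 0.0, 0.573], [0.001, -1.0, -0.0]]
wrist_force: [1.1, -0.5, -0.3]
opening: 0.188
time_s: 20.75
tcp_pos: [0.4655, -0.231, 0.2616]
tcp_rot: [[0.573, -0.002, -0.82], [0.82, 0.001, 0.573], [-0.001, -1.0, 0.002]]
wrist_force: [-0.5, -0.4, -0.1]
opening: 0.177
wrist vial_black [([0.4545, -0.2469, 0.218], 0.78)]
wrist 0.68 3797 mean [-13.5   9.9   1.1] dir [-0.49  0.87  0.  ] tilt x/y deg -29.4 sv [15.7  4.3  2.8]
side vial_black [([0.4848, -0.1763, 0.0108], 0.71), ([0.4557, -0.2475, 0.2177], 0.63), ([0.6432, 0.1408, 0.2158], 0.57)]
side 0.71 282 mean [-18.2  15.8  -1.2] dir [-0.43  0.9  -0.08] tilt x/y deg -25.4 sv [15.   4.3  2.3]
top vial_black []
t 21.2 tcp [ 0.4661 -0.2311  0.2627] yawz 145.06 j [ -9.  11.   3.  -0. -82. -26.] open 0.17 F [-0.2 -0.9 -0.1]
 shift(mm, present axes) [-0.2  1.1  0.5] turn None
top lens [([0.6432, 0.1421, 0.2118], 0.88), ([0.7063, -0.133, 0.0025], 0.25)]
top camera_stand [([0.7313, 0.2008, 0.0028], 0.63), ([0.7055, -0.1331, 0.0028], 0.58)]
top focus [([0.4961, 0.4299, -0.0021], 0.61)]
top 491 [0.685  0.1728 0.2295] 12
side lens [([0.6443, 0.1408, 0.2157], 0.9)]
side camera_stand [([0.731, 0.1978, -0.0013], 0.87)]
side focus []
side 829 [0.6778 0.1548 0.2213] 176
```

View pics/s7.png

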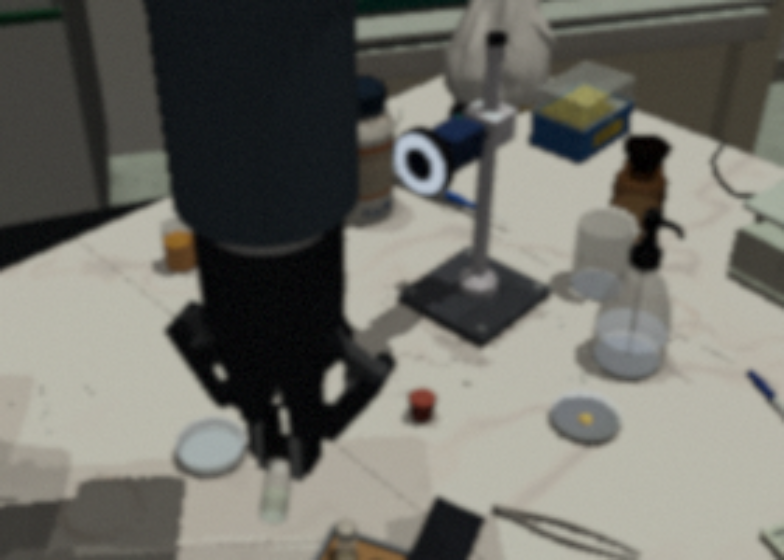

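The side view shows the vial held leaning below the jaws at (275,490), with the ring light at (420,162). Turning to the final yaw, and fitting the ring plane for a better lens yaw.

```bash
python3 -m crank '[[[0,0,0],-8.5],[[0,0,0],-8.5],[[0,0,0],-8.5],[[0,0,0],-8.5],[[0,0,0],-8.5],[[0,0,0],-8.5],[[0,0,0],-8.5],[[0,0,0],-8.5]]'
python3 -m crank '[[[0,0,0],-8.5],[[0,0,0],-8.5],[[0,0,0],-8.5],[[0,0,0],-8.5],[[0,0,0],-8.5],[[0,0,0],-8.5],[[0,0,0],-8.5],[[0,0,0],-8.5]]'
python3 -m crank '[[[0,0,0],-8.5],[[0,0,0],-8.5],[[0,0,0],-5.7],[[0,0,0],0],[[0,0,0],0],[[0,0,0],0],[[0,0,0],0],[[0,0,0],0]]'
python3 - <<'E'
from h import *
im,d,P=cloud("side"); s=silhouettes("side","lens")[0]["region"]&(d>0)
k=s&(im.min(2)>140); X=P[k]; m=np.median(X,0); X=X[np.linalg.norm(X-m,axis=1)<.045]
for i in range(3):
  c=X.mean(0); n=np.linalg.svd(X-c)[2][2]; r=(X-c)@n; X=X[abs(r)<max(.002,2*r.std())]
n*=np.sign(n[0]); print("ring",len(X),c.round(4),"normal",n.round(3),"yaw",np.degrees(np.arctan2(n[1],n[0])),r.std())
im,d,P=cloud("top"); s=silhouettes("top","camera_stand")[0]["region"]&(d>0); X=P[s]; X=X[(X[:,2]>.004)&(X[:,2]<.03)]; print(rect(X))
go([.50,.03,.2585],-56.3)
E
python3 tilt.py wrist side
```

```text
time_s: 22.5
tcp_pos: [0.466, -0.2312, 0.2628]
tcp_rot: [[-0.551, 0.0, -0.835], [0.835, -0.0, -0.551], [-0.0, -1.0, -0.0]]
wrist_force: [-0.1, -0.4, -0.0]
opening: 0.172
time_s: 23.3
tcp_pos: [0.4661, -0.2312, 0.2628]
tcp_rot: [[-0.98, 0.0, 0.198], [-0.198, -0.0, -0.98], [-0.0, -1.0, 0.0]]
wrist_force: [-0.3, 0.8, -0.3]
opening: 0.173
time_s: 24.1
tcp_pos: [0.4661, -0.2311, 0.2628]
tcp_rot: [[-0.832, 0.0, 0.555], [-0.555, 0.0, -0.832], [-0.0, -1.0, 0.0]]
wrist_force: [-0.1, -0.1, -0.5]
opening: 0.171
ring 161 [0.6442 0.1375 0.2158] normal [ 0.824  0.566 -0.005] yaw 34.500291297014535 0.0009309020747445185
((724.472412109375, 196.3809051513672), (124.27593994140625, 118.36013793945312), 34.65223693847656)
t 24.3 tcp [ 0.4661 -0.2311  0.2628] yawz -56.26 j [ -9.  11.   3.  -0. -82. 133.] open 0.179 F [-0.4 -0.3 -0.7]
 shift(mm, present axes) [-173.3    4.3 -198.3] turn 0.04
wrist vial_black [([0.4857, -0.2192, 0.2173], 0.57)]
wrist 0.79 3713 mean [-13.7   9.5  -1.3] dir [-0.49  0.87 -0.  ] tilt x/y deg -29.1 sv [15.4  4.2  2.7]
side vial_black [([0.485, -0.2178, 0.221], 0.5)]
side 0.55 22 mean [-15.9  34.5   7.7] dir [-0.98  0.19  0.06] tilt x/y deg -78.8 sv [3.3 2.9 0.8]
t 24.6 tcp [ 0.466  -0.2311  0.2628] yawz -56.25 j [ -9.  11.   3.   0. -82. 133.] open 0.172 F [-0.7  0.3 -0.6]
 shift(mm, present axes) [-0. -0.  0.] turn None
```

```bash
python3 -m crank '[[[-0.0217,0.0005,-0.026],0],[[-0.0217,0.0005,-0.026],0],[[-0.0217,0.0005,-0.026],0],[[-0.0217,0.0005,-0.026],0],[[-0.0217,0.0005,-0.026],0],[[-0.0217,0.0005,-0.026],0],[[-0.0217,0.0005,-0.026],-0.9],[[-0.0217,0.0005,-0.026],0]]'
python3 -m crank '[[[-0.01,0,0],0],[[-0.01,0,0],0],[[-0.01,0,0],0],[[-0.01,0,0],0],[[-0.008,0,0],0],[[0,0,0],0],[[0,0,0],0],[[0,0,0],0]]'
python3 tilt.py wrist side top
python3 - <<'E'
from h import *
for c in("wrist","side","top"):
  im,d,P=cloud(c); places(c,"lens","vial_black","vial_white_a")
  if c=="side": cv2.imwrite("pics/s8.png",cv2.resize(im[100:240,280:440],None,fx=4,fy=4)[:,:,::-1])
go([.544,.0717,.2585],-55.4)
E
```

```text
time_s: 25.4
tcp_pos: [0.4943, 0.0397, 0.2589]
tcp_rot: [[-0.822, 0.0, 0.569], [-0.569, 0.0, -0.822], [-0.0, -1.0, 0.0]]
wrist_force: [-0.0, -0.6, 0.0]
opening: 0.173
time_s: 26.2
tcp_pos: [0.5336, 0.0653, 0.2589]
tcp_rot: [[-0.823, 0.0, 0.568], [-0.568, -0.0, -0.823], [-0.0, -1.0, 0.0]]
wrist_force: [0.0, 0.4, 0.0]
opening: 0.174
wrist vial_black [([0.552, 0.0781, 0.2162], 0.59)]
wrist 0.82 3858 mean [-13.7   9.7  -1.3] dir [-0.48  0.88  0.  ] tilt x/y deg -28.9 sv [15.7  4.3  2.8]
side vial_black [([0.5508, 0.0774, 0.2199], 0.58)]
top vial_black [([0.4071, 0.3348, -0.0009], 0.69)]
t 26.65 tcp [0.5337 0.0656 0.2588] yawz -55.34 j [ 24.  13.   5.   0. -82. 101.] open 0.173 F [0.2 0.4 0.9]
 shift(mm, present axes) [ 0.3 -0.   0.2] turn None
wrist lens []
wrist vial_black [([0.5533, 0.081, 0.2115], 0.65)]
wrist vial_white_a [([0.4881, -0.1769, 0.0063], 0.74), ([0.515, -0.1352, 0.0136], 0.7), ([0.7023, -0.1313, 0.0026], 0.59)]
side lens [([0.6422, 0.141, 0.2164], 0.85)]
side vial_black [([0.5517, 0.0805, 0.2148], 0.44)]
side vial_white_a [([0.515, -0.1355, 0.013], 0.68), ([0.4851, -0.1785, 0.0117], 0.42), ([0.586, -0.2359, 0.0806], 0.22)]
top lens [([0.6427, 0.1407, 0.2154], 0.82)]
top vial_black []
top vial_white_a [([0.5198, -0.1367, 0.0139], 0.43), ([0.483, -0.1809, 0.0128], 0.43)]
t 27.25 tcp [0.5338 0.0656 0.2588] yawz -55.35 j [ 24.  13.   5.  -0. -82. 101.] open 0.173 F [0.  0.4 0.5]
 shift(mm, present axes) [-11.9   0.3   0.8] turn 0.05
```

View pics/s8.png

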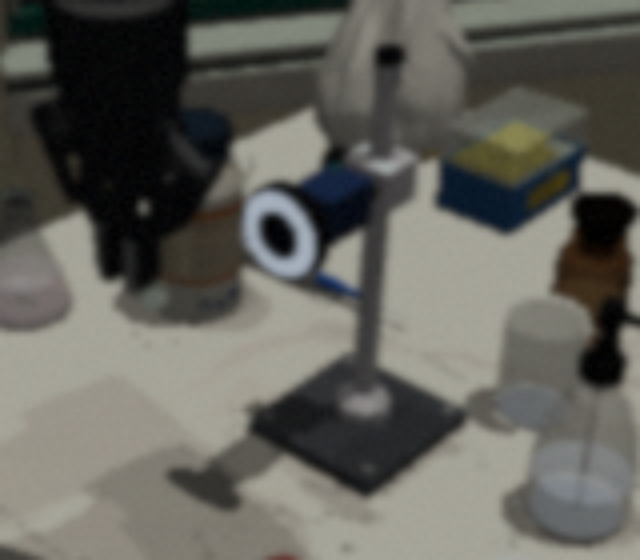

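The ring light is at (280,232) and the vial's foot below the jaws at (150,295). The foot is about 10 mm short of the focus and the tilt reads about 29°. Making the final step.

```bash
python3 -m crank '[[[-0.004,0,0.0004],0],[[-0.004,0,0.0004],0],[[-0.002,0,0.0004],0],[[0,0,0],0],[[0,0,0],0],[[0,0,0],0],[[0,0,0],0],[[0,0,0],0]]'
python3 tilt.py wrist side
python3 - <<'E'
from h import *
B=[]
for c in("wrist","side","wrist","side"):
  get_image(c)
  for d in place_of(c,"vial_black")[:3]:
    p=np.array(d["position"])
    if np.linalg.norm(p-[.561,.084,.215])<.03: B.append(p); break
b=np.mean(B,0); f=np.array([.5609,.0839,.215]); print(np.round(B,4).tolist(),"mean",b.round(4),"err mm",((b-f)*1000).round(1))
go(manip.get_obs()["tcp_pos"])
E
```

```text
time_s: 28.05
tcp_pos: [0.5426, 0.0703, 0.2588]
tcp_rot: [[-0.823, 0.0, 0.569], [-0.569, 0.0, -0.823], [-0.0, -1.0, -0.0]]
wrist_force: [0.4, -0.6, -0.5]
opening: 0.171
wrist vial_black [([0.5611, 0.0837, 0.2142], 0.55)]
wrist 0.69 3852 mean [-13.7   9.8  -1.3] dir [-0.48  0.87 -0.  ] tilt x/y deg -29.0 sv [15.7  4.3  2.8]
side vial_black [([0.5614, 0.0864, 0.2166], 0.41), ([0.5894, -0.2367, 0.0815], 0.36)]
side 0.42 42 mean [-10.6  29.9   6.1] dir [-0.49  0.86  0.13] tilt x/y deg -29.5 sv [13.5  4.2  2.9]
t 28.35 tcp [0.5427 0.0703 0.2588] yawz -55.35 j [ 24.  14.   7.   0. -83. 101.] open 0.174 F [-0.1  0.   0.5]
 shift(mm, present axes) [ 0.1 -0.  -0. ] turn None
[[0.5629, 0.084, 0.2147], [0.5612, 0.0858, 0.2141], [0.5609, 0.0831, 0.2142], [0.5613, 0.0865, 0.2155]] mean [0.5616 0.0849 0.2146] err mm [ 0.7  1.  -0.4]
t 28.75 tcp [0.5427 0.0703 0.2588] yawz -55.34 j [ 24.  14.   7.  -0. -83. 101.] open 0.172 F [ 0.8 -0.5 -0.6]
 shift(mm, present axes) [0. 0. 0.] turn None
```

The vial bottom is about 1 mm from the focus and the tilt is about 29°, so I'm handing in.

```bash
python3 -c "
from workcell import *
print(hand_in())"
```

```text
the job is handed in; nothing more can be done
None
```

I handed the job in at about 29 s of the 58 s allowed. The black-capped vial is held still in front of the inspection camera; `hand_in()` gave no verdict.

- **Lid:** I swung it open by the blue grip to about 100°, judged from where the network found the grip, and it stayed there.
- **Vial:** I drew the black-capped vial straight up out of its hole. The tool always points down, so I made the lean by pressing the vial against the top edge of the fixed tray's side wall, which pivoted it in a light grip. I then tightened the grip to 50 N and carried it to the camera.

**Last checks**
- **Position:** the mean of four readings from the wrist and side cameras puts the vial's bottom about 1 mm from the focus point. That point rests on a lens position good to a few mm and a lens yaw of about 34.6°.
- **Lean:** both cameras read about 29° (29.0° wrist, 29.5° side, the latter from only 42 pixels).
- **Grip:** the jaws stayed stopped on the vial and the arm was still.
- **White vials:** just before the last 10 mm move, both were seen in their holes, within about 4 mm of where I first found them.

**Weak or differing readings**
- **Column direction:** the network's lens and column points gave a yaw of 31 to 33°, against 34.5° from the ring plane and 34.65° from the base plate. I used the last two.
- **Side camera earlier:** it read a lean of about 25° while the vial was by the box.
- **Top camera:** it never found the vial once it was lifted.
- **Bystanders:** I did not measure them again. The wrist force stayed under about 11 N at every reading, and nothing was seen to be touched.

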